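# Recharge the boiler's dosing jar

### The job

Recharge the boiler's dosing jar: turn the hopper top by its black grip bar until the blue collar is straight over the jar's neck, and feed every orange block on the shelf, one at a time, through the collar and neck into the jar. Then turn the top until the red disc sits squarely over the neck, and only after that push the white toggle fully over to on; leave the tools, first aid box and coaster where they are.

Things in the scene. Friction and masses are not known exactly. Their poses are not given: they have to be found in the camera images.
- jar: Dosing jar, fixed: grey base plate (170 x 125 x 8 mm), clear jar (outer diameter 104 mm to 112 mm height, sloping shoulder to 146 mm, then a neck of 52 mm outer, 44 mm inner diameter up to 162 mm; inside, a small white cone on the floor spreads the blocks). Origin under the axis of jar and neck, z up. A steel stud 62 mm from the neck's axis in the jar's +x carries the hopper top.
- jar_mouth (a point): Centre of the neck's open rim, 162 mm above the shelf, on the jar's axis (axes as the jar's).
- hopper_top (a joint): Angle of the hopper top about the upright stud, counter-clockwise from above positive. A plate with two lobes 62 mm from the stud: blue open collar, red solid disc. 0 = collar straight over the neck (open); 2.094 = red disc squarely over it (closed). Stiff (0.12 N m), stays where left, no stops from -3.5 to 5.5. Starts anywhere from 0.8 to 2.6. Plate 164 to 172 mm above the shelf.
- top_grip (a point): Centre of the top face of the hopper top's black grip bar, on the turning axis, 218 mm above the shelf. Bar 36 mm long (this point's x), 14 mm wide (y), 44 mm high, white line along its top. The point turns with the top; the collar lies towards its -x. Pinch across the width from above, fingertips 25 to 35 mm below its top (clear of collar and hub).
- collar (a point): Centre of the upper rim of the blue collar, a through opening, 182 mm above the shelf: inner diameter 42 mm at the bottom and 48 mm at the rim, outer diameter 60 mm at the rim. When open, items dropped through it fall through the neck into the jar.
- blank (a point): Centre of the upper face of the red disc (62 mm diameter, 8 mm thick), 172 mm above the shelf.
- control_box: Boiler's grey control box, fixed, 160 x 110 x 50 mm; origin under its centre; its +x is the direction in which the switch is pushed to turn on.
- pump_switch (a joint): White toggle lever on top of the control box, for the dosing pump: 0 = off (leaning to the control box's -x), 1.0 = fully on (leaning to its +x, end of travel). It stays where it is left. Starts within 0.1 of off.
- pump_switch_tip (a point): Tip of the white toggle lever, 60 mm from its pivot; the pivot lies over the control box's centre, the lever is upright at 0.5. It moves with a few newtons: push it near its top with closed fingers.
- tool_rack: Bystander: black silicone tool roll rack, 100 x 240 mm, with a pair of yellow handled screwdrivers in it. Leave alone.
- basin_wrench: Bystander: chrome basin wrench, 290 mm long. Leave alone.
- first_aid_box: Bystander: closed white first aid box, 130 x 200 x 65 mm. Leave alone.
- coaster: Bystander: white ceramic coaster, 96 mm diameter, 8 mm thick, loose on the shelf. Leave alone.
- block0: Orange hexagonal inhibitor block, 24 mm across the flats, 27.7 mm across corners, 24 mm high plus a rounded dome (22 mm across, rising 4 mm) on its top, 24 g, standing loose on the shelf. Origin at the centre of its underside, z along the hexagon's axis; flat sides face its own x axis and every 60 degrees from it. May be absent.
- block1: Orange hexagonal inhibitor block, 24 mm across the flats, 27.7 mm across corners, 24 mm high plus a rounded dome (22 mm across, rising 4 mm) on its top, 24 g, standing loose on the shelf. Origin at the centre of its underside, z along the hexagon's axis; flat sides face its own x axis and every 60 degrees from it. May be absent.
- block2: Orange hexagonal inhibitor block, 24 mm across the flats, 27.7 mm across corners, 24 mm high plus a rounded dome (22 mm across, rising 4 mm) on its top, 24 g, standing loose on the shelf. Origin at the centre of its underside, z along the hexagon's axis; flat sides face its own x axis and every 60 degrees from it. May be absent.
- block3: Orange hexagonal inhibitor block, 24 mm across the flats, 27.7 mm across corners, 24 mm high plus a rounded dome (22 mm across, rising 4 mm) on its top, 24 g, standing loose on the shelf. Origin at the centre of its underside, z along the hexagon's axis; flat sides face its own x axis and every 60 degrees from it. May be absent.
- block4: Orange hexagonal inhibitor block, 24 mm across the flats, 27.7 mm across corners, 24 mm high plus a rounded dome (22 mm across, rising 4 mm) on its top, 24 g, standing loose on the shelf. Origin at the centre of its underside, z along the hexagon's axis; flat sides face its own x axis and every 60 degrees from it. May be absent.
- block5: Orange hexagonal inhibitor block, 24 mm across the flats, 27.7 mm across corners, 24 mm high plus a rounded dome (22 mm across, rising 4 mm) on its top, 24 g, standing loose on the shelf. Origin at the centre of its underside, z along the hexagon's axis; flat sides face its own x axis and every 60 degrees from it. May be absent.

How it is judged:
By the outcome, as a careful person would: the job done as asked, in the order asked, and still so for the second after the job is handed in, with the robot touching nothing.
Of block0, block1, block2, block3, block4, block5 only 4 to 6 are there at a start; the rules pass over those that are not, and their reading is None.
At some moment in a run one of block0, block1, block2, block3, block4, block5 may be knocked a few centimetres aside while the robot is not near it.
Once in a run the grip may slacken for a moment while it holds something.
It also fails if it takes over 210 s, if anything falls off the work surface, if the arm or the gripper's body presses on something with over 40 N, if the wrist force passes 120 N, or if a joint passes its speed limit or range.

### The arm

A 6-joint arm with a two-finger parallel gripper is mounted at the origin on the work surface. World frame = base frame: x ahead of the robot, y to its left, z up, the work surface at z = 0. Lengths are in m, angles in rad, forces in N, time in s.
With the tool pointing down it reaches from about 0.325 to 0.75 m from the base axis. Payload 7.6 kg.
Tool frame: the origin (TCP) lies at the very end of the fingers, on their centre line; the grasp point (between the pads) lies 19 mm behind it; z points along the fingers, y is the line along which they close (so a half turn about z gives the same grasp; the last joint's range is limited). The gripper opens to 85 mm and grips with 20 to 120 N. Pads are 22 mm wide; open, the fingers measure 114 mm over their backs; the gripper's body (76 mm by 85 mm) begins 54 mm behind the grasp point. The pads swing forward as they close: fully open they stand 13 mm farther back than shut.
Start: joints at [-1.254, 0.052, 1.401, -0, 1.689, -0.07], TCP at [0.198, -0.486, 0.231] pointing down, gripper open.
Joint ranges: [-2.9, 2.9], [-0.91, 2.17], [0.12, 2.37], [-1.06, 4.2], [0.26, 2.73], [-2.93, 2.93]. Speed limits (rad/s): [2.57, 2.57, 3.01, 3.14, 3.14, 3.14].

### API

Orientations are given as a unit quaternion [w, x, y, z].
In Python, from workcell import bot, optics gives the robot as it stands (bot), with the cameras (optics). Calls block until the motion is done:
- bot.move_pose(position, orientation): joint-space move of the TCP to a pose.
- bot.move_l(position, frame=None, feed=0.15, force_limit=None): straight line of the TCP; frame=None keeps the orientation; feed is the mean speed in m/s. With force_limit (N) it stops when the force on the tool has changed by that much, and returns True; else False.
- bot.goto_joints(angles): joint-space move.
- bot.set_gripper(opening, squeeze=None): finger opening in m; squeeze is the grip in N (None keeps the last); returns when the fingers have stopped.
- bot.pause(seconds).
- bot.inverse_kinematics(position, orientation): joint angles nearest the present ones, or None.
- bot.get_state(): the state.
- optics.camera(name): name is "side" or "top" or "wrist"; returns the picture (384x512x3 uint8, red, green, blue); there is no depth.
- optics.calibration(name): a dict with "fx", "fy", "cx", "cy" (pixels), "cam_to_world" (4x4, takes a point from camera to world coordinates). Camera axes: x right, y down, z forward; pixel columns grow to the right and rows downward; lengths in m; the calibration is good to about 2 mm. A picture is of the moment at which its call begins: read the wrist's pose just before it. calibration takes no time and is no camera call; for the wrist camera it gives the pose at the moment of the call.
A pose or a line that the arm cannot do raises bot.MotionError and nothing moves.
- bot.hand_in(): hands the job in; it is judged then, once.
The state is a dict: "t": time; "joint_pos": joint angles; "qvel": joint speeds; "joint_torque": joint torques, N m; "position": TCP position; "eef_rot": TCP orientation; "ft_force": force on the tool from outside, world axes, zero at the start; "moment": the same for the moment, N m; "width": finger opening in m; "finger_force": force on a finger pad.
Only numpy, scipy, OpenCV 4.12 (cv2) and the standard library are available. Lean on these libraries where they do the work, as an engineer would, in place of code of your own. Each camera call takes 0.05 s, during which the arm holds its last target. There are 200 camera calls.

## Working session

There is one attempt and no reset: what is moved stays moved. The work goes in short steps, each a Python script; the robot and the scene stay as the last script left them, time stands still between calls to the robot, and variables do not carry over. Pictures are saved under pics/ and viewed, at most 14 in all, crops included, and the job is handed in when it is done.

```bash
ls; mkdir -p pics; python3 - <<'E'
from workcell import bot, optics
import cv2,numpy as np
for n in ("top","side"):
    im=optics.camera(n); cv2.imwrite(f"pics/{n}0.png",im[...,::-1])
    c=optics.calibration(n); print(n,c["fx"],c["fy"],c["cx"],c["cy"]); print(np.round(c["cam_to_world"],4))
s=bot.get_state(); print(s["t"],s["position"],s["eef_rot"],s["width"])
E
```

```text
pics
workcell.py
top 408.90072989450135 408.90072989450135 258.30396215727814 190.98708148504647
[[ 0.0291 -0.9954  0.0907  0.4499]
 [-0.9996 -0.0296 -0.0033 -0.0867]
 [ 0.0059 -0.0906 -0.9959  1.5989]
 [ 0.      0.      0.      1.    ]]
side 428.477266176719 428.477266176719 260.00489529480774 192.2113022586842
[[-0.9598 -0.1946  0.2024  0.2991]
 [-0.2807  0.6561 -0.7005  0.8099]
 [ 0.0035 -0.7291 -0.6844  1.0498]
 [ 0.      0.      0.      1.    ]]
0.1 [ 0.19796545 -0.48594605  0.23056694] [-7.11352515e-04  9.81358721e-01  1.92183623e-01 -9.69712580e-05] 0.08543696546053135
```

View pics/top0.png

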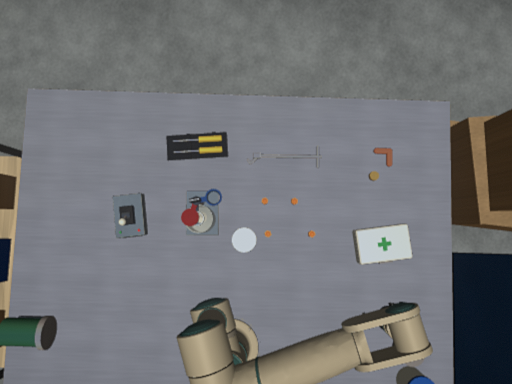

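View pics/side0.png

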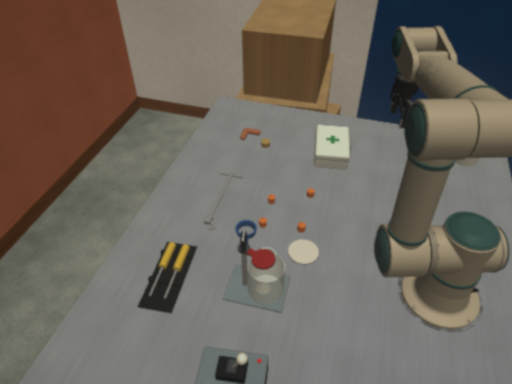

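The top view shows four orange blocks, near (265,201), (294,201), (268,234) and (312,234). The jar and top are around (200,210), with the collar at (214,197) and the red disc at (190,217). The control box is at (130,215). An unlisted brownish round item sits at (374,176). Next I'll measure positions and take wrist views.

```bash
cat > h.py <<'E'
from workcell import bot, optics
import cv2, numpy as np
def grab(n):
    c=optics.calibration(n); return optics.camera(n)[...,::-1].copy(), c
def ray(c,u,v):
    T=np.array(c["cam_to_world"]); d=T[:3,:3]@np.array([(u-c["cx"])/c["fx"],(v-c["cy"])/c["fy"],1.]); return T[:3,3],d
def onz(c,u,v,z):
    o,d=ray(c,u,v); return o+d*(z-o[2])/d[2]
def proj(c,p):
    T=np.array(c["cam_to_world"]); q=T[:3,:3].T@(np.array(p)-T[:3,3]); return np.array([c["fx"]*q[0]/q[2]+c["cx"],c["fy"]*q[1]/q[2]+c["cy"]])
def mask(im,h0,h1,s=120,v=50):
    h=cv2.cvtColor(im,cv2.COLOR_BGR2HSV); return cv2.inRange(h,(h0,s,v),(h1,255,255))
def blobs(m,amin=8):
    n,l,st,ce=cv2.connectedComponentsWithStats(m); return [(ce[i],st[i,4],l==i) for i in range(1,n) if st[i,4]>=amin]
def quat(yaw): # tool down; tool y axis (closing line) at world angle yaw+pi/2 ... x axis at angle yaw
    return np.array([0,np.cos(yaw/2),np.sin(yaw/2),0])
E
python3 - <<'E'
from h import *
for n in ("top","side"):
    im=cv2.imread(f"pics/{n}0.png"); c=optics.calibration(n); hs=cv2.cvtColor(im,cv2.COLOR_BGR2HSV)
    for nm,m,z in (("or",mask(im,3,20,140,100),.02),("blue",mask(im,105,125,120,30),.18),("red",cv2.bitwise_or(mask(im,0,3,150,80),mask(im,172,180,150,80)),.172)):
        for ce,a,l in blobs(m,12):
            print(n,nm,np.round(ce,1),a,np.round(onz(c,*ce,z)[:2],3),hs[l].mean(0).round())
# wrist views
bot.move_pose([0.42,0.08,0.45],quat(0)); im,c=grab("wrist"); cv2.imwrite("pics/w1.png",im)
T=np.array(c["cam_to_world"]);print(T.round(3),c["fx"],bot.get_state()["position"],bot.get_state()["t"])
E
```

```text
top or [382.6 155.2] 37 [ 0.749 -0.574] [  9. 145. 141.]
top or [264.2 200.5] 25 [ 0.558 -0.116] [ 13. 171. 188.]
top or [293.9 200.8] 24 [ 0.56  -0.231] [ 13. 174. 187.]
top or [267.5 233.4] 23 [ 0.431 -0.132] [ 13. 169. 190.]
top or [311.3 233.4] 27 [ 0.436 -0.3  ] [ 13. 172. 187.]
top blue [209.7 197.1] 81 [0.553 0.077] [110. 142. 113.]
top blue [  3.7 258.3] 342 [0.322 0.772] [110. 198.  40.]
top blue [482.7 317.9] 6948 [ 0.169 -0.867] [107. 179.  34.]
top blue [420.4 380.3] 144 [-0.041 -0.653] [109. 189. 126.]
top red [189.9 216. ] 225 [0.485 0.144] [ 10. 162. 131.]
side or [36.6  2.7] 57 [ 2.533 -1.581] [  9. 157. 100.]
side or [ 60.2 105.7] 15572 [ 1.616 -0.532] [  9. 156. 102.]
side or [35.6 14.8] 179 [ 2.404 -1.401] [  9. 157. 100.]
side or [248.7 132.2] 48 [ 0.75  -0.578] [ 10. 144. 141.]
side or [310.3 192.3] 41 [ 0.434 -0.294] [ 11. 167. 152.]
side or [271.2 198.4] 39 [ 0.558 -0.225] [ 11. 168. 154.]
side or [262.5 221.7] 46 [ 0.556 -0.111] [ 11. 170. 155.]
side or [301.1 226.5] 49 [ 0.43  -0.126] [ 11. 168. 154.]
side blue [442.   42.5] 8968 [ 0.02  -1.321] [106. 160.  54.]
side blue [417.8  94.7] 63 [ 0.119 -0.794] [107. 133.  55.]
side blue [244.4 223.3] 32 [0.562 0.052] [108. 124.  89.]
side red [261.8 258. ] 353 [0.485 0.147] [  1. 172. 130.]
[[-0.    -0.947 -0.321  0.502]
 [-1.     0.     0.     0.08 ]
 [-0.     0.321 -0.947  0.592]
 [ 0.     0.     0.     1.   ]] 337.59253424103105 [0.42019013 0.07949738 0.44961821] 2.4583
```

View pics/w1.png

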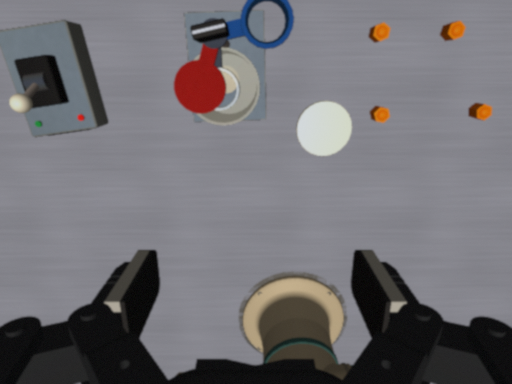

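The wrist view shows the control box (40,80) with the toggle tip at (20,103). The red disc (200,87) partly covers the neck, and the black grip is at (210,30) with the collar at (268,20). The blocks are at (380,32), (455,30), (381,115) and (482,112). I'll look closer at both groups.

```bash
python3 - <<'E'
from h import *
bot.move_pose([0.46,0.115,0.36],quat(0)); im1,c1=grab("wrist"); cv2.imwrite("pics/w2.png",im1)
bot.move_pose([0.46,-0.20,0.25],quat(0)); im2,c2=grab("wrist"); cv2.imwrite("pics/w3.png",im2)
bot.move_pose([0.55,-0.45,0.4],quat(0)); im3,c3=grab("wrist"); cv2.imwrite("pics/w4.png",im3)
t,ct=grab("top"); cv2.imwrite("pics/top1.png",t)
import json; json.dump([{k:np.array(v).tolist() for k,v in c.items()} for c in (c1,c2,c3)],open("cal.json","w"))
for ce,a,l in blobs(mask(im2,5,20,140,100),40):
    p=onz(c2,*ce,.02); print(ce.round(1),a,p.round(4))
A=np.hstack([cv2.resize(im1[0:260,130:380],None,fx=1.6,fy=1.6),cv2.resize(im2[0:260,130:380],None,fx=1.6,fy=1.6)])
cv2.imwrite("pics/c1.png",A); print(A.shape,bot.get_state()["t"])
E
```

```text
Traceback (most recent call last):
host.MotionError: the arm cannot take that pose within its joint ranges
```

```bash
python3 - <<'E'
from h import *
c2=optics.calibration("wrist"); print(bot.get_state()["position"])
im1=cv2.imread("pics/w2.png"); im2=cv2.imread("pics/w3.png")
bot.move_pose([0.46,0.115,0.36],quat(0)); c1=optics.calibration("wrist")
bot.move_pose([0.48,-0.42,0.35],quat(0)); im3,c3=grab("wrist"); cv2.imwrite("pics/w4.png",im3)
t,ct=grab("top"); cv2.imwrite("pics/top1.png",t)
import json; json.dump([{k:np.array(v).tolist() for k,v in c.items()} for c in (c1,c2,c3)],open("cal.json","w"))
for ce,a,l in blobs(mask(im2,5,20,140,100),40):
    p=onz(c2,*ce,.02); print(ce.round(1),a,p.round(4))
A=np.hstack([cv2.resize(im1[0:260,130:380],None,fx=1.6,fy=1.6),cv2.resize(im2[0:260,130:380],None,fx=1.6,fy=1.6)])
cv2.imwrite("pics/c1.png",A); print(A.shape,bot.get_state()["t"])
E
```

```text
[ 0.46059589 -0.19916113  0.25099524]
[285.   51.9] 501 [ 0.5604 -0.229   0.02  ]
[173.8  54.1] 532 [ 0.5581 -0.1142  0.02  ]
[342.6 168.2] 393 [ 0.436 -0.299  0.02 ]
[195.4 171.7] 382 [ 0.4315 -0.1296  0.02  ]
(416, 800, 3) 7.6083
```

View pics/c1.png

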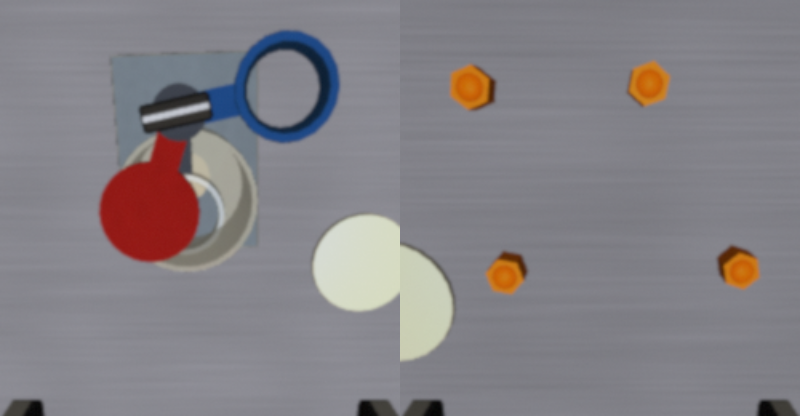

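View pics/w4.png

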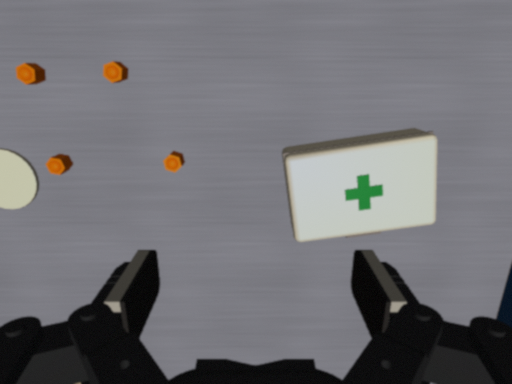

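The crop shows the hopper top clearly: disc at (150,212), collar at (287,87), grip line at (176,112). The blocks have crisp hexagonal tops. In the last view the four blocks are still in place at the left, the first aid box is on the right, and there are no other blocks. Now the jar geometry, plus a crop of the odd item in the fresh top view.

```bash
python3 - <<'E'
from h import *
import json
c1,c2,c3=json.load(open("cal.json"))
im=cv2.imread("pics/w2.png")
def big(m): 
    cs,_=cv2.findContours(m,cv2.RETR_EXTERNAL,cv2.CHAIN_APPROX_NONE); return max(cs,key=cv2.contourArea)
K=cv2.getStructuringElement(cv2.MORPH_ELLIPSE,(25,25))
r=cv2.bitwise_or(mask(im,0,4,150,60),mask(im,172,180,150,60)); r=cv2.morphologyEx(r,cv2.MORPH_OPEN,K)
e=cv2.fitEllipse(big(r)); R=onz(c1,*e[0],.172); print("red",e,R)
b=mask(im,100,125,120,30); cb=big(b); bf=cv2.drawContours(np.zeros_like(b),[cb],-1,255,-1); bf=cv2.morphologyEx(bf,cv2.MORPH_OPEN,K)
e=cv2.fitEllipse(big(bf)); B=onz(c1,*e[0],.180); print("blue",e,B)
# white line on grip
hs=cv2.cvtColor(im,cv2.COLOR_BGR2HSV); sub=np.zeros_like(b); sub[50:90,215:265]=255
w=cv2.bitwise_and(cv2.inRange(hs,(0,0,140),(180,60,255)),sub); g=max(blobs(w,10),key=lambda x:x[1]); 
ys,xs=np.where(g[2]); P=np.array([onz(c1,x,y,.218)[:2] for x,y in zip(xs,ys)]); m=P.mean(0); u=np.linalg.svd(P-m)[2][0]
print("grip",m,"dir",np.degrees(np.arctan2(u[1],u[0])),np.ptp((P-m)@u),"n",len(P))
d=lambda p:(np.linalg.norm(p[:2]-m),np.degrees(np.arctan2(*(p[:2]-m)[::-1])))
print("red rel",d(R),"blue rel",d(B))
# base plate: print color sample + mask extents
print("plate hsv",hs[45,220],hs[140,285],"shelf",hs[200,150])
t=cv2.imread("pics/top1.png"); A=np.hstack([cv2.resize(t[140:190,350:410],None,fx=6,fy=6),cv2.resize(t[185:245,250:325],None,fx=5,fy=5)]) if 0 else cv2.resize(t[130:250,240:400],None,fx=5,fy=5)
cv2.imwrite("pics/c2.png",A)
E
```

```text
red ((223.32057189941406, 131.43719482421875), (60.104576110839844, 62.06864547729492), 0.448419988155365) [0.48469893 0.14629718 0.172     ]
blue ((307.9573974609375, 53.853668212890625), (64.18379974365234, 69.38379669189453), 34.43849563598633) [0.55531449 0.06812639 0.18      ]
grip [0.5418004  0.12769474] dir -77.95679309167089 0.03361146952287834 n 182
red rel (np.float64(0.06005521862982369), np.float64(161.95549736474538)) blue rel (np.float64(0.06108206957994975), np.float64(-77.21784769591483))
plate hsv [104  39 138] [ 27  18 153] shelf [124  14 144]
```

View pics/c2.png

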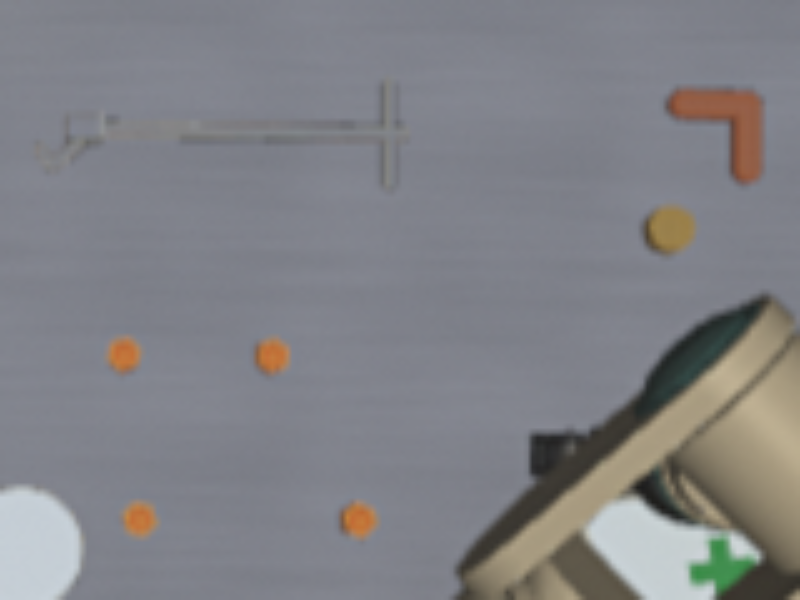

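The crop confirms there are only four orange blocks. The other items are a brass cap at (670,230) and a copper elbow. Next is the jar yaw, from the base plate edges.

```bash
python3 - <<'E'
from h import *
import json
c1,c2,c3=json.load(open("cal.json"))
im=cv2.imread("pics/w2.png"); hs=cv2.cvtColor(im,cv2.COLOR_BGR2HSV)
pl=cv2.inRange(hs,(96,26,90),(114,85,190)); pl[:20]=0; pl[170:]=0; pl[:,:190]=0; pl[:,300:]=0
pl=cv2.morphologyEx(pl,cv2.MORPH_OPEN,np.ones((3,3)))
cs,_=cv2.findContours(pl,cv2.RETR_EXTERNAL,cv2.CHAIN_APPROX_NONE)
pts=np.vstack(cs)[:,0]; W=np.array([onz(c1,*p,.008)[:2] for p in pts]).astype(np.float32)
r=cv2.minAreaRect(W); print(r); print(cv2.boxPoints(r))
# left edge: for rows, leftmost plate pixel ; right edge: rightmost
for nm,f,rows in (("L",np.min,range(40,110)),("R",np.max,list(range(40,50))+list(range(125,152)))):
    E=[(f(np.where(pl[y])[0]),y) for y in rows if pl[y].any()]
    Q=np.array([onz(c1,*e,.008)[:2] for e in E]); 
    vx,vy,x0,y0=cv2.fitLine(Q.astype(np.float32),cv2.DIST_HUBER,0,.001,.001).ravel(); print(nm,len(E),np.degrees(np.arctan2(vy,vx)),x0,y0)
top=[(x,np.where(pl[:,x])[0].min()) for x in range(205,275) if pl[:,x].any()]
Q=np.array([onz(c1,*e,.008)[:2] for e in top]);vx,vy,x0,y0=cv2.fitLine(Q.astype(np.float32),cv2.DIST_HUBER,0,.001,.001).ravel(); print("T",np.degrees(np.arctan2(vy,vx)),x0,y0)
cv2.imwrite("pics/c3.png",np.hstack([cv2.resize(im[20:180,180:320],None,fx=2.8,fy=2.8),cv2.resize(cv2.cvtColor(pl,8)[20:180,180:320],None,fx=2.8,fy=2.8)]))
E
```

```text
((0.5055363774299622, 0.12695327401161194), (0.16435402631759644, 0.11989715695381165), 1.8449417352676392)
[[0.4214719  0.18422511]
 [0.425332   0.0643901 ]
 [0.58960086 0.06968144]
 [0.58574075 0.18951645]]
L 66 1.8639158 0.5417422 0.18739009
R 37 -11.691125 0.5134926 0.08799431
T -88.67747 0.58670825 0.13699368
```

View pics/c3.png

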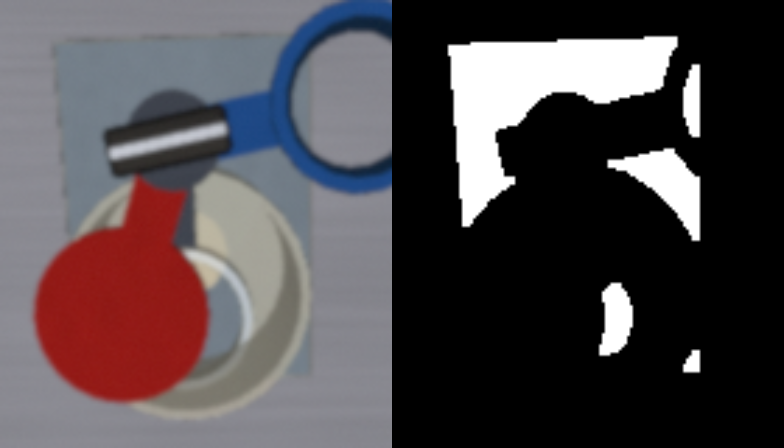

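The base plate gives a jar yaw of about 1.6°, so the top's angle is about 1.757 rad (100.7°). Next I'll check the wrist range for the turn.

```bash
python3 - <<'E'
from h import *
for y in (-78,102,-178.4,1.6,121.6,-58.4):
    q=bot.inverse_kinematics([.5418,.1277,.187],quat(np.radians(y))); print(y,None if q is None else np.round(q,3))
E
```

```text
-78 None
102 [ 0.165  0.158  1.375 -0.     1.608 -0.044]
-178.4 [ 0.165  0.158  1.375 -0.     1.608 -1.434]
1.6 [ 0.165  0.158  1.375 -0.     1.608  1.708]
121.6 [ 0.165  0.158  1.375 -0.     1.608 -0.386]
-58.4 [ 0.165  0.158  1.375 -0.     1.608  2.755]
```

```bash
cat >> h.py <<'E'
def turn(pos,yaw0,dth,z=.187):
    """pinch bar whose line is at yaw0 (rad), turn the top by dth CCW, release, rise"""
    bot.move_pose([pos[0],pos[1],.30],quat(yaw0)); bot.set_gripper(.045,60)
    bot.move_l([pos[0],pos[1],z],feed=.12); bot.set_gripper(0,60); s=bot.get_state(); print("grip w",s["width"],s["finger_force"],s["ft_force"].round(1) if hasattr(s["ft_force"],'round') else s["ft_force"])
    q=np.array(s["joint_pos"]); n=int(np.ceil(abs(dth)/.4))
    for i in range(1,n+1):
        p=q.copy(); p[5]-=dth*i/n; bot.goto_joints(p)
    s=bot.get_state(); print("after",s["ft_force"],s["moment"],s["width"])
    bot.set_gripper(.045); bot.move_l([pos[0],pos[1],.30],feed=.2)
E
python3 - <<'E'
from h import *
turn([.5418,.1277],np.radians(102),np.radians(-100.7))
bot.move_pose([0.46,0.115,0.36],quat(0)); im,c=grab("wrist"); cv2.imwrite("pics/w5.png",im); print(bot.get_state()["t"])
hs=cv2.cvtColor(im,cv2.COLOR_BGR2HSV)
def big(m): 
    cs,_=cv2.findContours(m,cv2.RETR_EXTERNAL,cv2.CHAIN_APPROX_NONE); return max(cs,key=cv2.contourArea)
K=cv2.getStructuringElement(cv2.MORPH_ELLIPSE,(25,25))
b=mask(im,100,125,120,30); bf=cv2.drawContours(np.zeros_like(b),[big(b)],-1,255,-1); bf=cv2.morphologyEx(bf,cv2.MORPH_OPEN,K)
e=cv2.fitEllipse(big(bf)); print("blue",e,onz(c,*e[0],.18))
r=cv2.bitwise_or(mask(im,0,4,150,60),mask(im,172,180,150,60)); r=cv2.morphologyEx(r,cv2.MORPH_OPEN,K)
e=cv2.fitEllipse(big(r)); print("red",e,onz(c,*e[0],.172))
cv2.imwrite("pics/c4.png",cv2.resize(im[20:220,160:360],None,fx=3,fy=3))
E
```

```text
grip w 0.01343769862858548 59.997519850730896 [ 0.8 -0.9  3.1]
after [ 7.81577198 -2.53490193 -0.70668622] [-0.41099493 -0.91232943 -0.09256084] 0.013419607323592223
15.375
blue ((243.72265625, 136.55322265625), (58.61714553833008, 59.6373291015625), 156.46388244628906) [0.48078962 0.12674355 0.18      ]
red ((181.80870056152344, 34.399147033691406), (66.05384826660156, 74.6632308959961), 142.23489379882812) [0.57143295 0.18154231 0.172     ]
```

View pics/c4.png

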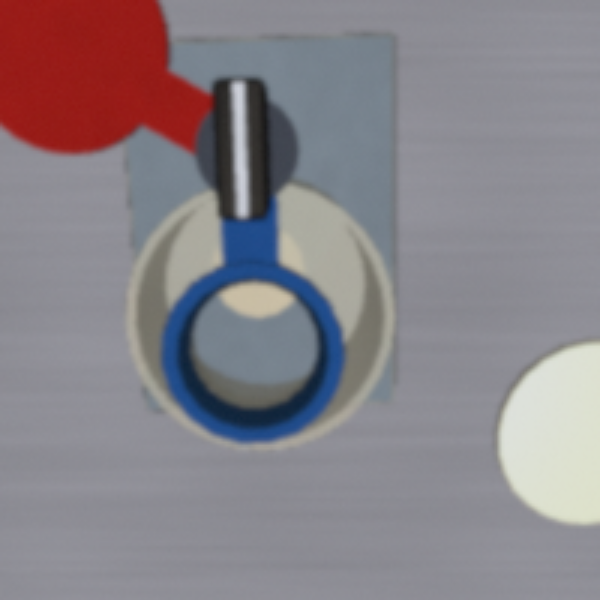

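The collar now sits over the neck, at (255,352) in the crop, with the bar vertical above it. I'll check the alignment with the plate edges and the jar outline.

```bash
python3 - <<'E'
from h import *
im=cv2.imread("pics/w5.png"); c=optics.calibration("wrist"); hs=cv2.cvtColor(im,cv2.COLOR_BGR2HSV)
pl=cv2.inRange(hs,(96,24,90),(114,85,190)); pl=cv2.morphologyEx(pl,cv2.MORPH_OPEN,np.ones((3,3)))
def line(E,z=.008):
    Q=np.array([onz(c,*e,z)[:2] for e in E]); vx,vy,x0,y0=cv2.fitLine(Q.astype(np.float32),cv2.DIST_HUBER,0,.001,.001).ravel(); return np.degrees(np.arctan(vy/vx)),x0,y0
R=[(160+np.where(pl[y,160:320])[0].max()+.5,y) for y in range(36,148)]
T=[(x,20+np.where(pl[20:100,x])[0].min()-.5) for x in range(222,288)]
L=[(160+np.where(pl[y,160:320])[0].min()-.5,y) for y in range(72,98)]
print("R",line(R),"T",line(T),"L",line(L))
# white grip line
w=cv2.inRange(hs,(0,0,150),(180,60,255)); w[:45]=0;w[95:]=0;w[:,:230]=0;w[:,:]=w; w[:,252:]=0
g=max(blobs(w,10),key=lambda x:x[1]); ys,xs=np.where(g[2]); print("grip",np.mean([onz(c,x,y,.218) for x,y in zip(xs,ys)],0),line(list(zip(xs,ys)),.218),len(xs))
# jar outline
jm=cv2.inRange(hs,(15,12,60),(40,90,255)); jm[:,300:]=0; jm[:,:190]=0; jm[190:]=0;jm[:60]=0
cs,_=cv2.findContours(jm,0,1); h=cv2.convexHull(np.vstack([k for k in cs if cv2.contourArea(k)>30])); e=cv2.fitEllipse(h); print("jar",e,onz(c,*e[0],.112),onz(c,*e[0],.1))
E
```

```text
Traceback (most recent call last):
ValueError: zero-size array to reduction operation maximum which has no identity
```

```bash
python3 - <<'E'
from h import *
im=cv2.imread("pics/w5.png"); c=optics.calibration("wrist"); hs=cv2.cvtColor(im,cv2.COLOR_BGR2HSV)
print(bot.get_state()["position"], hs[40,270],hs[60,280],hs[90,285])
pl=cv2.inRange(hs,(92,24,80),(118,85,200)); pl=cv2.morphologyEx(pl,cv2.MORPH_OPEN,np.ones((3,3)))
def line(E,z=.008):
    Q=np.array([onz(c,*e,z)[:2] for e in E]); vx,vy,x0,y0=cv2.fitLine(Q.astype(np.float32),cv2.DIST_HUBER,0,.001,.001).ravel(); return np.degrees(np.arctan(vy/vx)),x0,y0
def edge(rng,f,axis,lo,hi,o):
    E=[]
    for k in rng:
        a=np.where(pl[k,lo:hi] if axis else pl[lo:hi,k])[0]
        if len(a): v=lo+f(a)+o; E.append((v,k) if axis else (k,v))
    return E
for nm,E in (("R",edge(range(36,148),np.max,1,160,320,.5)),("T",edge(range(222,288),np.min,0,20,100,-.5)),("L",edge(range(72,98),np.min,1,160,320,-.5))): print(nm,len(E),line(E))
w=cv2.inRange(hs,(0,0,150),(180,60,255)); w[:45]=0;w[95:]=0;w[:,:230]=0; w[:,252:]=0
g=max(blobs(w,10),key=lambda x:x[1]); ys,xs=np.where(g[2]); print("grip",np.mean([onz(c,x,y,.218) for x,y in zip(xs,ys)],0),line(list(zip(xs,ys)),.218),len(xs))
jm=cv2.inRange(hs,(15,12,60),(40,90,255)); jm[:,300:]=0; jm[:,:190]=0; jm[190:]=0;jm[:60]=0
cs,_=cv2.findContours(jm,0,1); h=cv2.convexHull(np.vstack([k for k in cs if cv2.contourArea(k)>30])); e=cv2.fitEllipse(h); print("jar",e,onz(c,*e[0],.112),onz(c,*e[0],.1))
E
```

```text
[0.46001387 0.11497665 0.35803516] [105  40 141] [105  39 143] [104  39 139]
R 100 (np.float32(-17.71517), np.float32(0.51529074), np.float32(0.07760747))
T 66 (np.float32(-88.31432), np.float32(0.5879167), np.float32(0.11151942))
L 26 (np.float32(2.6695464), np.float32(0.52325594), np.float32(0.1879929))
grip [0.54216864 0.12796792 0.218     ] (np.float32(1.2544568), np.float32(0.5421686), np.float32(0.12796792)) 182
jar ((246.1923370361328, 124.43973541259766), (88.85555267333984, 89.34668731689453), 164.33607482910156) [0.48191155 0.12595121 0.112     ] [0.48004933 0.12626012 0.1       ]
```

The alignment agrees to about 0.5°: grip line 1.25°, jar yaw about 1.7°, collar centre (0.481,0.127). Picking the first block.

```bash
cat >> h.py <<'E'
def look(xy,z=.15):
    """hover, refine block xy and hexagon yaw from the wrist camera"""
    bot.move_pose([xy[0]-.03,xy[1],z],quat(np.pi/2*0)); im,c=grab("wrist")
    cand=[]
    for ce,a,l in blobs(mask(im,5,22,140,90),150):
        v=im[...,2]*l; t=cv2.threshold(im[...,2][l].reshape(-1,1),0,255,cv2.THRESH_OTSU)[0] if 0 else 0.75*np.percentile(v[l],90)
        m=((v>t)&l).astype(np.uint8)*255; cs,_=cv2.findContours(m,0,cv2.CHAIN_APPROX_NONE); k=cv2.convexHull(max(cs,key=cv2.contourArea))[:,0]
        P=np.array([onz(c,*p,.024)[:2] for p in k]).astype(np.float32)
        M=cv2.moments((P-np.float32(xy))*1000); ctr=np.array([M["m10"],M["m01"]])/M["m00"]/1000+xy
        D=np.concatenate([np.linspace(P[i-1],P[i],20,endpoint=False) for i in range(len(P))])-ctr
        ph=np.arctan2(D[:,1],D[:,0]); r=np.hypot(*D.T); g=np.linspace(-np.pi,np.pi,360,endpoint=False); o=np.argsort(ph)
        F=np.sum(np.interp(g,ph[o],r[o],period=2*np.pi)*np.exp(6j*g)); cand.append((ctr,np.angle(F)/6,M["m00"],abs(F)/360*1e3,ce))
    cand.sort(key=lambda q:np.hypot(*(q[0]-xy))); return (cand[0] if cand else None),im
def held():
    im,c=grab("wrist"); b=blobs(mask(im,3,22,140,60),60); b.sort(key=lambda q:-q[1])
    s=bot.get_state(); print("  held w %.4f F %.1f"%(s["width"],s["finger_force"]),[(q[0].round(0).tolist(),int(q[1])) for q in b[:3]],"t",round(s["t"],1)); return im,s["width"]
def pick(xy):
    bot.set_gripper(.055,40); r,im=look(xy); print("block",r[0].round(4),np.degrees(r[1]).round(1),"area",round(r[2]),"amp",round(r[3],2),r[4].round())
    p=r[0]; y=r[1]+np.pi/3*np.round((np.pi/2-r[1])/(np.pi/3))
    bot.move_pose([p[0],p[1],.08],quat(y)); print("hit",bot.move_l([p[0],p[1],.002],feed=.1,force_limit=12))
    bot.set_gripper(0,40); bot.move_l([p[0],p[1],.25],feed=.25); return held()
def over(col=(.4808,.1265)):
    bot.move_pose([col[0],col[1],.25],quat(np.radians(1.6))); return held()
def drop(col=(.4808,.1265)):
    bot.move_l([col[0],col[1],.187],feed=.12); bot.set_gripper(.046); bot.move_l([col[0],col[1],.26],feed=.25)
E
python3 - <<'E'
from h import *
im,w=pick(np.array([.5604,-.2290]))
cv2.imwrite("pics/g1.png",im)
im,w=over(); cv2.imwrite("pics/g1b.png",im)
cv2.imwrite("pics/c5.png",np.hstack([cv2.imread("pics/g1.png")[:,100:480],im[:,100:480]]))
E
```

```text
block [ 0.5605 -0.2295] -11.1 area 467 amp 0.28 [258. 137.]
hit False
  held w 0.0231 F 39.4 [([255.0, 267.0], 3728), ([167.0, 16.0], 655), ([291.0, 44.0], 531)] t 21.4
  held w 0.0232 F 45.1 [([255.0, 267.0], 3722), ([482.0, 81.0], 753), ([469.0, 192.0], 578)] t 23.5
```

View pics/c5.png

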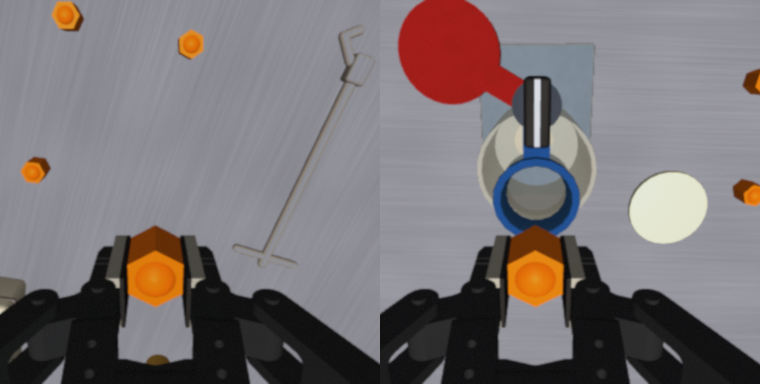

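The block is held cleanly across its flats at (155,277) in the left half, and the collar is straight ahead. I'll drop it, then do the rest with an in-hand check before each drop.

```bash
cat >> h.py <<'E'
def ok(im,w):
    b=max(blobs(mask(im,3,22,140,60),60),key=lambda q:q[1]); return .02<w<.026 and b[1]>3000 and np.hypot(*(b[0]-[255,267]))<5
E
python3 - <<'E'
from h import *
drop(); held()
for xy in ([.5581,-.1142],[.4315,-.1296],[.436,-.299]):
    im,w=pick(np.array(xy))
    if not ok(im,w): print("BAD pick"); break
    im,w=over()
    if not ok(im,w): print("BAD over"); break
    drop()
s,_=grab("side"); t,ct=grab("top"); cv2.imwrite("pics/s2.png",s)
for ce,a,l in blobs(mask(t,3,20,140,100),8): print(ce.round(),a,onz(ct,*ce,.02).round(3))
E
```

```text
held w 0.0463 F 0.0 [([476.0, 82.0], 692), ([464.0, 190.0], 543), ([266.0, 172.0], 320)] t 25.1
block [ 0.5583 -0.1145] -7.0 area 469 amp 0.3 [258. 137.]
hit False
  held w 0.0232 F 39.5 [([255.0, 267.0], 3730), ([145.0, 117.0], 535), ([108.0, 244.0], 465)] t 30.6
  held w 0.0231 F 39.4 [([255.0, 267.0], 3741), ([469.0, 192.0], 575), ([266.0, 175.0], 297)] t 32.7
block [ 0.4318 -0.1299] 18.4 area 472 amp 0.31 [257. 137.]
hit False
  held w 0.0231 F 39.3 [([255.0, 267.0], 3725)] t 39.4
  held w 0.0233 F 39.2 [([255.0, 267.0], 3747), ([255.0, 176.0], 616)] t 41.1
block [ 0.436  -0.2988] 12.0 area 470 amp 0.29 [257. 137.]
hit False
  held w 0.0235 F 39.4 [([255.0, 267.0], 3735), ([486.0, 266.0], 766)] t 48.1
  held w 0.0233 F 39.3 [([255.0, 267.0], 3743), ([254.0, 176.0], 627)] t 50.0
[383. 155.] 37 [ 0.748 -0.575  0.02 ]
[384. 149.] 12 [ 0.773 -0.582  0.02 ]
```

All four blocks went through and none remain on the shelf. Next I'll check the jar and then close the top.

```bash
python3 - <<'E'
from h import *
s=cv2.imread("pics/s2.png"); im0,c0=grab("wrist")
bot.move_pose([0.46,0.115,0.36],quat(0)); im1,_=grab("wrist")
turn([.542,.1278],np.radians(1.25),np.radians(120.4))
bot.move_pose([0.46,0.115,0.36],quat(0)); im,c=grab("wrist"); cv2.imwrite("pics/w6.png",im)
hs=cv2.cvtColor(im,cv2.COLOR_BGR2HSV)
K=cv2.getStructuringElement(cv2.MORPH_ELLIPSE,(25,25))
r=cv2.bitwise_or(mask(im,0,4,150,60),mask(im,172,180,150,60)); r=cv2.morphologyEx(r,cv2.MORPH_OPEN,K)
cs,_=cv2.findContours(r,0,1); e=cv2.fitEllipse(max(cs,key=cv2.contourArea)); print("red",e,onz(c,*e[0],.171))
f=lambda a:cv2.resize(a,(260,260),interpolation=cv2.INTER_CUBIC)
cv2.imwrite("pics/c6.png",np.hstack([f(s[215:315,210:310]),f(im1[60:200,180:320]),f(im[20:220,140:340])])); print(bot.get_state()["t"])
# toggle
w5=cv2.imread("pics/w1.png"); 
t,ct=grab("top"); sd,cs_=grab("side"); cv2.imwrite("pics/t3.png",t); cv2.imwrite("pics/s3.png",sd)
bot.move_pose([0.42,0.33,0.36],quat(0)); a,ca=grab("wrist"); cv2.imwrite("pics/w7.png",a); import json; json.dump({k:np.array(v).tolist() for k,v in ca.items()},open("cal7.json","w"))
E
```

```text
grip w 0.013070807858620572 59.880530834198 [-3.  -6.   4.9]
after [ 0.79281033 -2.81400266  1.42041169] [-0.42151409  0.14093022  0.17768561] 0.013060738510181242
red ((244.12762451171875, 134.8660430908203), (60.037437438964844, 61.7628173828125), 167.5399932861328) [0.48098944 0.12668863 0.171     ]
59.8583
```

View pics/c6.png

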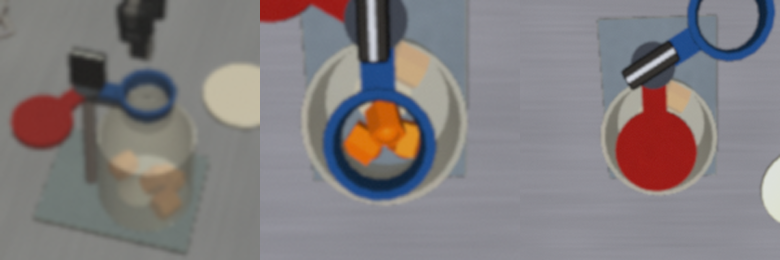

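View pics/w7.png

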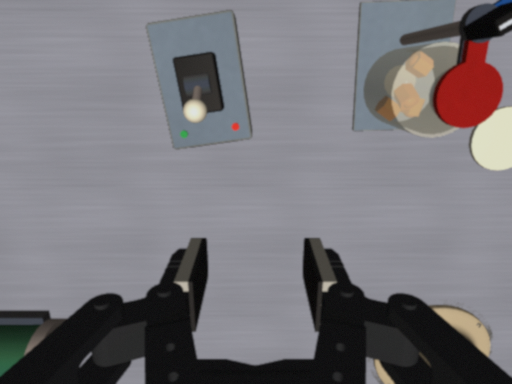

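The red disc is over the neck, centred at (0.481,0.127), the same spot the collar had when open. The blocks are visible inside the jar. The toggle tip is at (195,110) on the box, whose corners are about (147,23), (232,10), (251,135) and (174,149), so "on" is toward image-up. I'll triangulate the tip.

```bash
python3 - <<'E'
from h import *
import json
c=json.load(open("cal7.json")); cs=optics.calibration("side"); ct=optics.calibration("top")
Q=np.array([onz(c,u,v,.05)[:2] for u,v in ((147,23),(232,10),(251,135),(174,149))]); print(Q.round(4),"ctr",Q.mean(0))
d=(Q[0]+Q[1]-Q[2]-Q[3]); print("yaw",np.degrees(np.arctan2(d[1],d[0])),np.linalg.norm(d)/2)
def ball(im,box):
    hs=cv2.cvtColor(im,cv2.COLOR_BGR2HSV); m=cv2.inRange(hs,(0,0,185),(60,80,255)); k=np.zeros_like(m); k[box[1]:box[3],box[0]:box[2]]=255
    return max(blobs(m&k,3),key=lambda q:q[1])[:2]
a=ball(cv2.imread("pics/w7.png"),(175,80,215,130)); b=ball(cv2.imread("pics/s3.png"),(225,340,260,375)); e=ball(cv2.imread("pics/t3.png"),(110,210,135,235)); print(a,b,e)
A=np.zeros((3,3));B=np.zeros(3)
for cc,(u,_) in ((c,a),(cs,b)):
    o,dd=ray(cc,*u); dd/=np.linalg.norm(dd); P=np.eye(3)-np.outer(dd,dd); A+=P;B+=P@o
X=np.linalg.solve(A,B); print("tip",X,"reproj",proj(c,X),proj(cs,X),proj(ct,X))
E
```

```text
[[0.5565 0.4617]
 [0.5707 0.3578]
 [0.4192 0.3355]
 [0.3999 0.4408]] ctr [0.48658488 0.39897174]
yaw 7.982943803867727 0.15553504425023473
(array([193.61148649, 111.        ]), np.int32(296)) (array([241.5, 357.5]), np.int32(32)) (array([121.07142857, 221.57142857]), np.int32(14))
tip [0.45987314 0.39627364 0.1317072 ] reproj [193.78901958 111.35539997] [241.31465336 357.52800957] [120.77666109 221.43519741]
```

The tip is at (0.460,0.396,0.132) and the pivot is over (0.4866,0.399), so the lever leans about 26° toward off. Pushing along +x of the box.

```bash
python3 - <<'E'
from h import *
ctr=np.array([.4866,.399]); y=np.radians(8); u=np.array([np.cos(y),np.sin(y)])
P=lambda s,z:[*(ctr+s*u),z]
bot.set_gripper(0,40)
bot.move_pose(P(-.075,.22),quat(y)); bot.move_l(P(-.075,.115),feed=.15)
print("stop",bot.move_l(P(.022,.115),feed=.05,force_limit=18)); s=bot.get_state(); print(((np.array(s["position"][:2])-ctr)@u).round(4),np.round(s["ft_force"],1))
bot.move_l(P(-.03,.115),feed=.1); bot.move_l(P(-.03,.25),feed=.2)
bot.move_pose([0.42,0.33,0.36],quat(0)); a,c=grab("wrist"); cv2.imwrite("pics/w8.png",a); sd,cs=grab("side")
hs=cv2.cvtColor(a,cv2.COLOR_BGR2HSV); m=cv2.inRange(hs,(0,0,185),(60,80,255)); m[:,:160]=0; m[:,230:]=0; m[150:]=0
hs2=cv2.cvtColor(sd,cv2.COLOR_BGR2HSV); m2=cv2.inRange(hs2,(0,0,185),(60,80,255)); m2[:335]=0; m2[:,:210]=0; m2[:,270:]=0
p=max(blobs(m,3),key=lambda q:q[1]); q=blobs(m2,3); print(p[:2],[x[:2] for x in q])
X=onz(c,*p[0],.132); print(X,(X[:2]-ctr)@u,s["t"])
cv2.imwrite("pics/c7.png",np.hstack([cv2.resize(a[:300],None,fx=.9,fy=.9),cv2.resize(sd[200:384,180:320],(300,270))]))
E
```

```text
stop True
0.0049 [-4.7 -0.6  2.8]
(array([183.5,  56.5]), np.int32(340)) [(array([217.69767442, 354.41860465]), np.int32(43))]
[0.51449165 0.40394376 0.132     ] 0.028308247259061822 64.3583
```

View pics/c7.png

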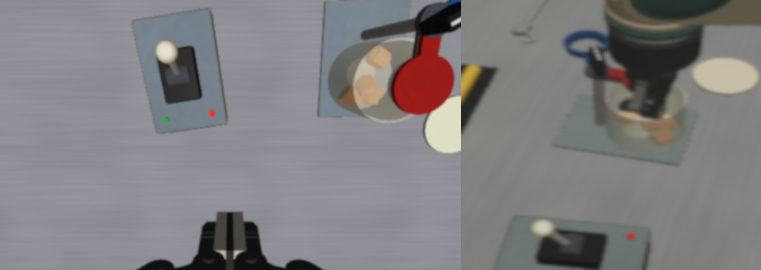

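The toggle is now over to the on side, tip offset −27 mm → +28 mm, and the push stopped against the end. One firmer nudge will confirm the stop. Then I'll retreat and do a final block check before handing in.

```bash
python3 - <<'E'
from h import *
ctr=np.array([.4866,.399]); y=np.radians(8); u=np.array([np.cos(y),np.sin(y)])
P=lambda s,z:[*(ctr+s*u),z]
bot.move_pose(P(-.04,.22),quat(y)); bot.move_l(P(-.04,.115),feed=.15)
print("stop",bot.move_l(P(.02,.115),feed=.04,force_limit=25)); s=bot.get_state(); print(((np.array(s["position"][:2])-ctr)@u).round(4))
bot.move_l(P(-.04,.115),feed=.1); bot.move_l(P(-.04,.25),feed=.2)
bot.move_pose([0.42,0.33,0.36],quat(0)); a,c=grab("wrist")
hs=cv2.cvtColor(a,cv2.COLOR_BGR2HSV); m=cv2.inRange(hs,(0,0,185),(60,80,255)); m[:,:160]=0; m[:,230:]=0; m[150:]=0
X=onz(c,*max(blobs(m,3),key=lambda q:q[1])[0],.132); print("tip",(X[:2]-ctr)@u)
bot.move_pose([0.46,0.115,0.36],quat(0)); im,c=grab("wrist")
r=cv2.bitwise_or(mask(im,0,4,150,60),mask(im,172,180,150,60)); r=cv2.morphologyEx(r,cv2.MORPH_OPEN,cv2.getStructuringElement(cv2.MORPH_ELLIPSE,(25,25)))
k,_=cv2.findContours(r,0,1); print("red",onz(c,*cv2.fitEllipse(max(k,key=cv2.contourArea))[0],.171))
t,ct=grab("top"); print([(b[0].round(),b[1]) for b in blobs(mask(t,3,20,140,100),8)],bot.get_state()["t"])
E
```

```text
stop True
0.0049
tip 0.028301333141880502
red [0.48100043 0.12665854 0.171     ]
[(array([383., 155.]), np.int32(35)), (array([386., 149.]), np.int32(10))] 72.0333
```

```bash
python3 -c "
from workcell import bot, optics
print(bot.hand_in())"
```

```text
the job is handed in; nothing more can be done
None
```

The job is handed in at about 72 s: all four orange blocks on the shelf went into the jar, the red disc is over the neck to within about 1 mm by camera, and the toggle was then pushed to its end stop at on; the tools, first aid box and coaster were left alone.

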